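Draw a nest carrier home with its cam lock

ROBOT

A 6-joint arm with a two-finger parallel gripper is mounted at the origin on a cart in front of the work surface, level with it; the furniture and walls round the work are solid. World frame = base frame: x ahead of the robot, y to its left, z up, the work surface at z = 0. Lengths are in mm, angles in rad, forces in N, time in s.
With the tool pointing down it reaches from about 425 to 950 mm from the base axis. Payload 3.5 kg.
Tool frame: the origin (TCP) lies midway between the tips of the shut fingers; the grasp point (between the pads) lies 19 mm behind it; z points along the fingers, y is the line along which they close (so a half turn about z gives the same grasp; the last joint's range is limited). The gripper opens to 85 mm and grips with 20 to 120 N. Pads are 22 mm wide; open, the fingers measure 114 mm over their backs; the gripper's body (76 mm by 85 mm) begins 54 mm behind the grasp point. The pads swing forward as they close: fully open they stand 13 mm farther back than shut.
Start: joints at [-1.432, 0.286, 1.577, -0, 1.279, -0.15], TCP at [192.265, -647.024, 231.325] pointing down, gripper open.
Joint ranges: [-2.77, 2.77], [-0.9, 2.22], [0.21, 2.48], [-1.53, 4.67], [0.24, 2.81], [-2.84, 2.84]. Speed limits (rad/s): [2.79, 2.79, 3.14, 3.14, 3.14, 3.14].

INTERFACE

Orientations are given as a rotation vector (axis times angle).
In Python, from bench import ctrl gives the robot as it stands.
- The arm moves only by the tool send_rows, never from a script. Its argument "motion" is a list of rows, each a list of 5 numbers: the finger opening in mm, from 0 to 85.4, then the shift along the tool's x, y, z in mm, then the turn about the tool's z in rad. A call has 1 to 8 rows; each row shifts and turns the commanded pose from where the row before left it, along the tool's axes as they then stand; what a row does not reach is not made up. A row lasts 1/10 s, in which the tool goes at most 50 mm and 8.59 degrees, less where a joint would pass 70% of its speed; a pose out of reach is approached as far as the arm can. A call with a gripper value outside its range is refused whole. The fingers move at their own pace and stop on an object; the grip force is fixed at half the most. Time passes only in rows, so rows that do not move let the fingers close. It gives the time, the measured TCP pose, the force, the opening and the grip force at its end, in the units of the state.
- ctrl.state(): the state, without advancing time (a new reading comes with each control period).
- ctrl.capture(name): name is "scene" or "side" or "wrist"; returns the picture (384x512x3 uint8, blue, green, red); there is no depth.
- ctrl.get_calibration(name): a dict with "mtx" (3x3 intrinsics, pixels), "R" (3x3) and "t" (3): a world point X has camera coordinates R X + t. Camera axes: x right, y down, z forward; pixel columns grow to the right and rows downward; lengths in mm; the calibration is good to about 2 mm. A picture is of the moment at which its call begins: read the wrist's pose just before it. get_calibration takes no time and is no camera call; for the wrist camera it gives the pose at the moment of the call.
- ctrl.hand_in(): hands the job in; it is judged then, once.
The state is a dict: "t": time; "joints": joint angles; "joint_velocities": joint speeds; "joint_efforts": joint torques, N m; "ee_pos": TCP position; "eef_rot": TCP orientation; "force": force on the tool from outside, world axes, zero at the start; "torque": the same for the moment, N m; "grip_width": finger opening in mm; "grasp_force": force on a finger pad.
Only numpy, scipy, OpenCV 4.12 (cv2) and the standard library are available. Lean on these libraries where they do the work, as an engineer would, in place of code of your own. Each camera call takes 0.05 s, during which the arm holds its last target. There are 200 camera calls.

TASK

The small nest carrier lies loose between the rails of its bed. Keeping it flat on the bed, push it gently up to the cam lock until the upright round head of its bolt stands all the way in the mouth of the steel cam disc; then swing the disc's crank knob clockwise (seen from above) about half a turn, until the hook has drawn the carrier snug against the two stop screws. The screws are set differently every time, so go by feel: stop and let go once the knob has become clearly firm to turn, never force it, and leave the other things on the bench where they are.

Things in the scene. Friction and masses are not known exactly. Their poses are not given: they have to be found in the camera images.
- bed: fixed dark steel plate 204 x 92 x 12 mm; origin on the bench 6 mm to +x of its centre; x axis points from carrier to cam (about to the robot's right). Two rails (inner faces y = +-30.8 mm, top 26 mm above the bench) guide the carrier along x. Lugs at y = +-26 mm (top 32 mm) hold two stop screws whose tips meet the carrier's front face; their setting varies by a few mm and is not told.
- carrier: loose aluminium plate 60 x 60 x 20 mm, about 0.45 kg, lying on the bed, underside 12 mm above the bench, 0.8 mm play to each rail; origin at its underside's centre, x axis to the cam. A black grip block stands on its middle; a flat bolt shank runs from its front face to an upright round head. It starts 14 to 31 mm short of the cam's hub and slides with 1 to 2 N (greased).
- grip_block (a point): point on the carrier's black grip block: 40 mm long (x), 24 mm wide (y), 32 mm high; the point is on its middle line 13 mm below its top (top 64 mm above the bench). Grip it across y from above.
- bolt_head (a point): the bolt's upright round steel head, 10 mm diameter, top 35 mm above the bench; the point lies on its axis 28 mm above the bench, 68 mm in front of the carrier's origin.
- cam_axis (a point): fixed point on the cam disc's upright axis, 28 mm above the bench, 50 mm along +x from the bed's origin. Pushed in, the bolt head meets the hub and stops with its axis about 27.5 mm from here; drawn tight it stands 18 to 24 mm from here.
- cam (a joint): turn of the steel cam disc (90 mm diameter, top 35 mm above the bench; hub and spiral hook with a mouth between), rad, clockwise from above positive. Near 0 (starts at -0.1 to 0.12) the mouth faces the carrier; turning on, the hook gets behind the bolt head from about 0.5 and draws it in 3.2 mm per rad. Tight somewhere from 2.1 to 3.9. It stays where left; end stop 4.1.
- crank_knob (a point): free-spinning upright round steel knob on the disc, 16 mm diameter, from 38 to 72 mm above the bench, its axis 36 mm from the cam axis; the point is 55 mm above the bench. At joint 0 it is on the bed's +y side of the cam axis (3 mm nearer the carrier) and swings round the far side to -y. Free turning takes 1 to 3 N along its path; it rises steeply when snug, 10 to 14 N; over 16 N is forcing.
- tape_roll: roll of masking tape, 73 mm across, 19 mm high; a bystander, to be left alone; origin at its underside's centre
- earbud_case: black earbud case, 44 x 62 x 24 mm; a bystander, to be left alone; origin at its underside's centre
- fitting_0: brass fitting, standing, 34 mm high; a bystander, to be left alone; origin at its underside's centre
- fitting_1: brass fitting, lying, 34 mm long; a bystander, to be left alone; origin at its underside's centre
- turned_0: small turned brass part, 22 mm wide, 20 mm high; a bystander, to be left alone; origin at its underside's centre
- phone: phone, 71 x 148 x 9 mm, lying face up; a bystander, to be left alone; origin at its underside's centre
- water_bottle: plastic water bottle, 64 mm diameter, 223 mm high; a bystander, to be left alone; origin at its underside's centre

How it is judged (in metres and radians):
On the way:
1. the bolt head stands fully in the cam's mouth, before the cam has been turned (horizontal distance between bolt_head and cam_axis below 0.0305 m and value of joint cam below 0.5 rad), for 0.2 s.
At the end, for the whole second after the job is handed in: The cam disc is turned at least 2.1 rad, the bolt head's axis is within 24.5 mm of the cam axis, the hook keeps pulling on the bolt with more than 9 N (carrier snug against the stop screws), the carrier lies flat and everything is at rest (value of joint cam above 2.1 rad and horizontal distance between bolt_head and cam_axis below 0.0245 m and contact force between carrier and cam above 9 N and angle between carrier's own z axis and vertical below 0.05 rad and linear speed of carrier below 0.01 m/s and velocity of joint cam below 0.05 rad/s); the robot touches nothing.
It fails at once if the cam lock is forced: more than 52 N between the cam disc and the carrier (contact force between carrier and cam above 52 N).
It fails at once if the carrier is lifted or tipped off its bed (height (world z) of carrier above 0.022 m or angle between carrier's own z axis and vertical above 0.15 rad).
It fails at once if a bystander is moved more than 20 mm (distance of any of tape_roll, earbud_case, fitting_0, fitting_1, turned_0, phone, water_bottle from where it was at the start of the episode above 0.02 m).
It also fails if it takes over 61 s, if anything falls off the work surface, if the arm or the gripper's body presses on something with over 40 N, if the wrist force passes 120 N, or if a joint passes its speed limit or range.

## Working session

There is one attempt and no reset: what is moved stays moved. The work goes in short steps, Python scripts to look and compute and a tool call to move; the robot and the scene stay as the last step left them, time stands still between calls to the robot, and variables do not carry over. Pictures are saved under pics/ and viewed, at most 10 in all, crops included, and the job is handed in when it is done.

Besides the shell and the picture viewer there is one more tool, called in YAML: its name, and indented under it one key for each argument. send_rows: Moves the arm, as the interface text tells. Its arguments: {"type":"object","properties":{"motion":{"type":"array","items":{"type":"array","items":{"type":"number"}}}},"required":["motion"]}

```bash
mkdir -p pics; python3 - <<'E'
from bench import ctrl
import cv2
for n in("scene","side"):
    cv2.imwrite(f"pics/{n}0.png",cv2.resize(ctrl.capture(n),(800,600),interpolation=cv2.INTER_CUBIC))
s=ctrl.state();print(s)
E
```

```text
{'t': 0.1, 'joints': array([-1.43200826e+00,  2.87115611e-01,  1.57809607e+00,  8.15631410e-06,
        1.27861802e+00, -1.49974919e-01]), 'joint_velocities': array([-0.00026507,  0.00028361, -0.00224458,  0.00112286,  0.000362  ,
       -0.00093083]), 'joint_efforts': array([ 4.48259652e-04, -4.07297158e+01, -2.93700349e+01, -1.49346347e-04,
        3.40595667e-03,  1.50040040e-05]), 'ee_pos': array([ 192.17641824, -646.41231751,  230.02437384]), 'eef_rot': array([-3.10669149e+00, -4.51688040e-01, -3.18967927e-05]), 'force': array([-0.94850229, -0.20115673, -0.3729747 ]), 'torque': array([ 0.0145688 , -0.02815245, -0.0261258 ]), 'grasp_force': 0.0, 'grip_width': 85.63021025522025}
```

View pics/scene0.png

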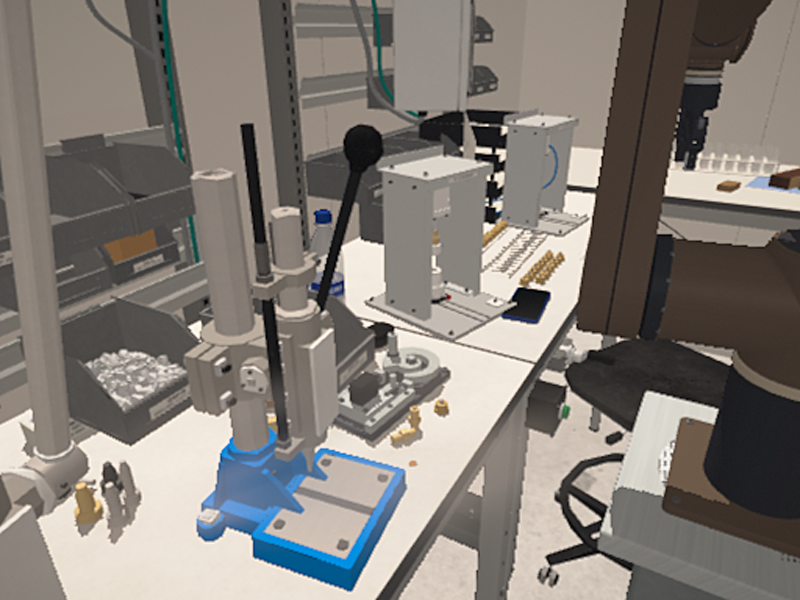

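View pics/side0.png

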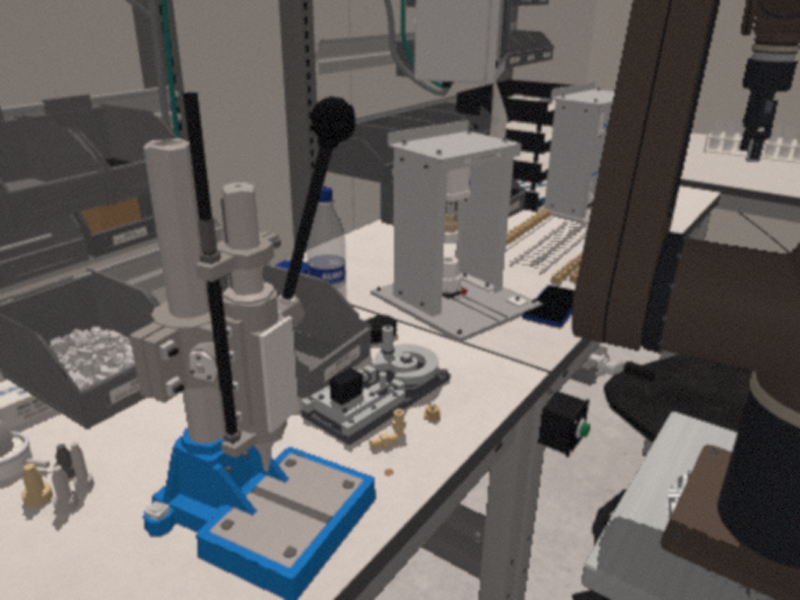

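The bed lies mid-bench. In the side view the grip block is at about (346,378), the cam hub at about (407,360) and the knob top at about (388,328). I'll take an enlarged crop and compute rough positions.

```bash
cat > h.py <<'E'
import numpy as np
from bench import ctrl
def ray(n,px,z,cal=None):
    c=cal or ctrl.get_calibration(n);R=np.array(c["R"]);t=np.array(c["t"]).ravel()
    o=-R.T@t;d=R.T@np.linalg.inv(c["mtx"])@np.array([px[0],px[1],1.])
    return o+d*(z-o[2])/d[2]
E
python3 - <<'E'
from h import *
import cv2
f=1/1.5625
for n,b,k,c in(("side",(346,374),(388,328),(408,358)),("scene",(367,378),(392,337),(416,358))):
    for p,z in((b,64),(k,72),(c,35)): print(n,ray(n,(p[0]*f,p[1]*f),z).round(1))
a=cv2.imread("pics/scene0.png")[300:460,320:470];b=cv2.imread("pics/side0.png")[300:460,290:460]
a=cv2.resize(a,(400,427),interpolation=cv2.INTER_CUBIC);b=cv2.resize(b,(400,376),interpolation=cv2.INTER_CUBIC)
o=np.zeros((430,800,3),np.uint8);o[:427,:400]=a;o[:376,400:]=b;cv2.imwrite("pics/c.png",o)
c=ctrl.get_calibration("wrist");print(c)
E
```

```text
side [492.8 105.7  64. ]
side [513.9 -13.   72. ]
side [479.1 -13.4  35. ]
scene [484.8 105.4  64. ]
scene [506.4  -1.5  72. ]
scene [473.2 -18.6  35. ]
{'mtx': array([[288.55550504,   0.        , 253.13892862],
       [  0.        , 288.55550504, 190.96186419],
       [  0.        ,   0.        ,   1.        ]]), 'R': array([[ 0.28344259, -0.95898809, -0.00146591],
       [-0.91314756, -0.27036009,  0.30506877],
       [-0.29295364, -0.08513089, -0.95232919]]), 't': array([-673.66754225,  -38.0346591 ,  380.42299743])}
```

View pics/c.png

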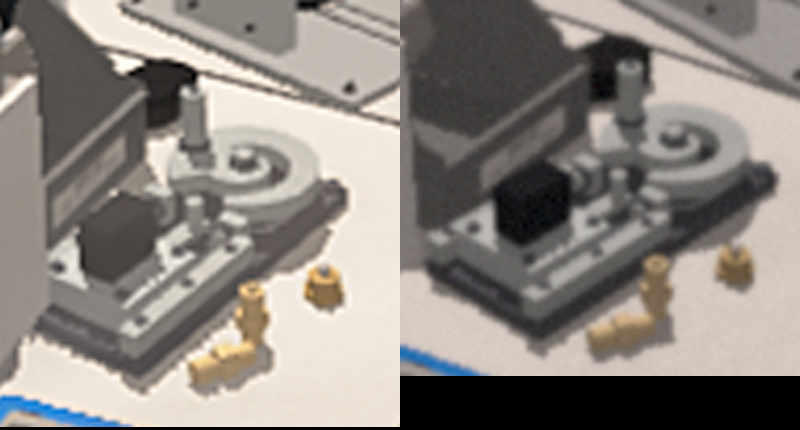

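```bash
python3 - <<'E'
from h import *
f=1/1.5625
def p(n,u,v,z): print(n,(u,v,z),ray(n,(u*f,v*f),z).round(0)[:2])
for u,v in((462,335),(540,302),(373,290)):p("side",u,v,5)
p("side",518,148,200)  # frame top right
p("side",290,590,0);p("side",375,485,30)  # press base
p("side",585,340,0);
for z in (80,150,250):p("side",285,400,z)
p("side",232,440,100);p("side",300,445,0)
p("side",590-0,70,250)
for z in (50,100,120): p("side",400+0-31,348,z); p("side",290+270/2.353*0+190/2.353,300+65/2.353,z)
E
```

```text
side (462, 335, 5) [ 478. -165.]
side (540, 302, 5) [ 429. -352.]
side (373, 290, 5) [ 696. -216.]
side (518, 148, 200) [ 626. -628.]
side (290, 590, 0) [362. 349.]
side (375, 485, 30) [363. 216.]
side (585, 340, 0) [ 316. -276.]
side (285, 400, 80) [497. 209.]
side (285, 400, 150) [422. 280.]
side (285, 400, 250) [314. 382.]
side (232, 440, 100) [469. 311.]
side (300, 445, 0) [501. 186.]
side (590, 70, 250) [  859. -1645.]
side (369, 348, 50) [524.  17.]
side (370.7479813004675, 327.6243093922652, 50) [559. -32.]
side (369, 348, 100) [471.  86.]
side (370.7479813004675, 327.6243093922652, 100) [502.  42.]
side (369, 348, 120) [450. 113.]
side (370.7479813004675, 327.6243093922652, 120) [479.  71.]
```

send_rows:
  motion:
    - [60, 0, 0, 0, -0.147]
    - [60, 0, 0, 0, -0.147]
    - [60, 0, 0, 0, -0.147]
    - [60, 0, 0, 0, -0.147]
    - [60, 0, 0, 0, -0.147]
    - [60, 0, 0, 0, -0.147]
    - [60, 0, 0, 0, -0.147]
    - [60, 0, 0, 0, -0.147]

```text
t: 0.9
ee_pos: [192.2, -646.6, 230.5]
eef_rot: [-2.329, -2.107, -0.001]
force: [0.3, -0.9, -0.3]
grip_width: 60.1
grasp_force: 0.0
```

send_rows:
  motion:
    - [60, 46, 14, 0, 0]
    - [60, 46, 14, 0, 0]
    - [60, 46, 14, 0, 0]
    - [60, 46, 14, 0, 0]
    - [60, 46, 14, 0, 0]
    - [60, 46, 14, 0, 0]
    - [60, 46, 14, 0, 0]
    - [60, 46, 14, 0, 0]

```text
t: 1.7
ee_pos: [342.7, -290.9, 230.9]
eef_rot: [-2.336, -2.1, -0.0]
force: [1.1, -0.1, -0.1]
grip_width: 60.2
grasp_force: 0.0
```

send_rows:
  motion:
    - [60, 43, 8, 0, 0]
    - [60, 43, 8, 0, 0]
    - [60, 43, 8, 0, 0]
    - [60, 43, 12, 0, 0]
    - [60, 42, 14, 0, 0]
    - [60, 42, 16, 0, 0]
    - [60, 42, 16, 0, 0]
    - [60, 35, 16, 0, 0]

```text
t: 2.5
ee_pos: [475.4, 30.2, 231.1]
eef_rot: [-2.335, -2.102, 0.0]
force: [-0.0, -0.4, 0.7]
grip_width: 60.2
grasp_force: 0.0
```

```bash
python3 - <<'E'
from h import *
import cv2,pickle
s=ctrl.state();cal=ctrl.get_calibration("wrist");im=ctrl.capture("wrist")
print(s["ee_pos"],s["joint_velocities"].round(3))
pickle.dump((cal,im),open("w1.pkl","wb"))
cv2.imwrite("pics/w1.png",cv2.resize(im,(800,600),interpolation=cv2.INTER_CUBIC))
E
```

```text
[475.42278752  30.1605974  231.07352734] [ 0.781  0.527 -0.449 -0.012 -0.086  0.777]
```

View pics/w1.png

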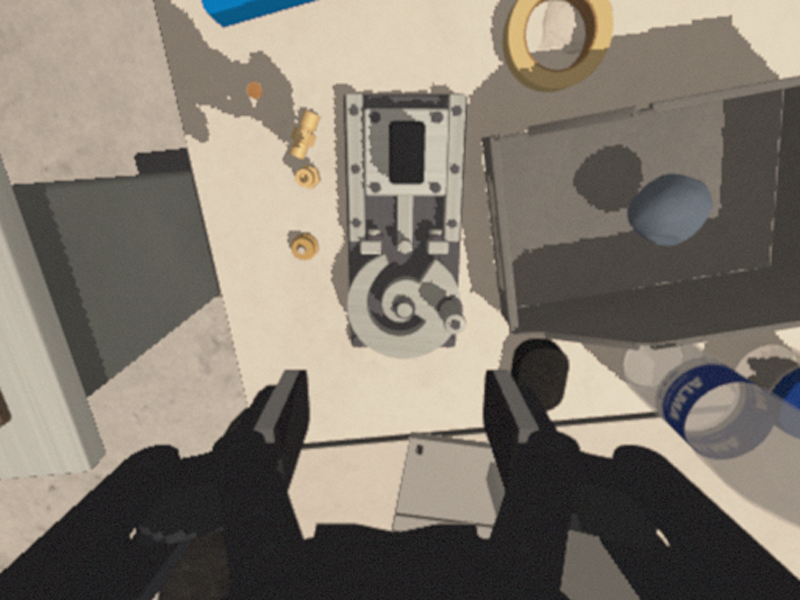

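```bash
cat >> h.py <<'E'
import pickle
def P(pk,u,v,z):
    cal,_=pickle.load(open(pk,"rb"));return ray(0,(u/1.5625,v/1.5625),z,cal)
E
python3 - <<'E'
from h import *
for n,u,v,z in(("block",406,152,64),("blockL",388,152,64),("blockR",424,152,64),("cam",404,308,38),("head",405,247,35),("knob",455,322,72),("railTL",347,95,26),("railBL",349,240,26),("railTR",466,95,26),("railBR",460,240,26),("binT",488,140,60),("binT",488,140,100),("binB",515,325,60),("binB",515,325,100),("blackthing",540,370,40),("fit",303,245,20),("fit0",308,178,34),
 ("bedBL",349,346,12),("bedBR",456,346,12),("bedTL",347,93,12)):
    print(n,z,P("w1.pkl",u,v,z).round(1))
s=ctrl.state();print(s["ee_pos"],s["force"])
E
```

```text
block 64 [491.  108.7  64. ]
blockL 64 [479.3 110.   64. ]
blockR 64 [502.7 107.5  64. ]
cam 38 [478.4  -7.4  38. ]
head 35 [484.   40.4  35. ]
knob 72 [514.2 -10.1  72. ]
railTL 26 [454.  151.4  26. ]
railBL 26 [441.2  48.7  26. ]
railTR 26 [537.8 142.5  26. ]
railBR 26 [527.1  39.5  26. ]
binT 60 [545.3 110.5  60. ]
binT 100 [537.6 110.2 100. ]
binB 60 [559.7 -21.9  60. ]
binB 100 [550.1  -5.3 100. ]
blackthing 40 [583.8 -71.9  40. ]
fit 20 [403.6  47.5  20. ]
fit0 34 [418.7  98.4  34. ]
bedBL 12 [426.7 -46.2  12. ]
bedBR 12 [519.5 -56.   12. ]
bedTL 12 [453.  154.5  12. ]
[477.25333823  33.58604585 231.12908868] [-1.34378281  0.3074491   1.46231564]
```

```bash
python3 - <<'E'
from h import *
import cv2
C=[ctrl.get_calibration(n) for n in("scene","side")]
Pm=[c["mtx"]@np.c_[np.array(c["R"]),np.array(c["t"]).ravel()] for c in C]
f=1/1.5625
for n,a,b in(("plateTR",(333,328),(297,318)),("plateBR",(333,420),(295,415)),("bracket",(318,255),(279,238)),("knobball",(363,147),(332,121)),("coltop",(286,210),(239,188)),("block",(367,378),(346,374)),("rod bottom",(284,445),(233,445)),("bracket2",(318,255),(281,242))):
    X=cv2.triangulatePoints(Pm[0],Pm[1],np.array(a,float)*f,np.array(b,float)*f).ravel();print(n,(X[:3]/X[3]).round())
print(ctrl.state()["joints"].round(3))
E
```

```text
plateTR [430. 249. 223.]
plateBR [424. 266. 122.]
bracket [431. 264. 308.]
knobball [409. 214. 403.]
coltop [431. 303. 362.]
block [455. 150. 100.]
rod bottom [430. 340. 133.]
bracket2 [437. 255. 302.]
[-0.144 -0.16   2.047  0.004  1.254 -0.043]
```

The wrist picture shows the block at (406,152), bolt head at (405,247), cam centre at (404,308) and knob at (455,322). The bed is aligned with the tool. I'll turn the tool 90° so the camera stays clear of the press, then straddle the block lengthwise with open fingers and push without gripping.

send_rows:
  motion:
    - [60, 0, 0, 12, -0.143]
    - [60, 0, 0, 12, -0.143]
    - [60, 0, 0, 12, -0.143]
    - [60, 0, 0, 12, -0.143]
    - [60, 0, 0, 12, -0.143]
    - [60, 0, 0, 12, -0.143]
    - [60, 0, 0, 12, -0.143]
    - [60, 0, 0, 12, -0.143]

```text
t: 3.35
ee_pos: [474.8, 27.8, 134.4]
eef_rot: [-0.818, -3.032, 0.0]
force: [0.0, 0.3, 0.6]
grip_width: 59.7
grasp_force: 0.0
```

send_rows:
  motion:
    - [60, 0, 0, 8, -0.143]
    - [60, 0, 0, 8, -0.143]
    - [60, 0, 0, 8, -0.141]
    - [60, -1, 19, 0, 0]
    - [60, -2, 19, 0, 0]
    - [60, -2, 19, 0, 0]
    - [60, -1, 19, 0, 0]
    - [60, 0, 0, 0, 0]

```text
t: 4.15
ee_pos: [489.0, 104.1, 111.0]
eef_rot: [-0.162, -3.137, -0.001]
force: [-0.5, -0.3, 0.6]
grip_width: 60.1
grasp_force: 0.0
```

```bash
python3 - <<'E'
from h import *
import cv2
s=ctrl.state();cal=ctrl.get_calibration("wrist");im=ctrl.capture("wrist")
print(s["ee_pos"],s["eef_rot"],s["joints"].round(3),s["force"])
pickle.dump((cal,im),open("w2.pkl","wb"))
cv2.imwrite("pics/w2.png",cv2.resize(im,(800,600),interpolation=cv2.INTER_CUBIC))
E
```

```text
[489.04169259 104.12948431 111.01496108] [-1.62424876e-01 -3.13678652e+00 -5.17383364e-04] [ 0.006  0.037  2.096  0.     1.009 -1.461] [-0.45708372 -0.25970727  0.56972348]
```

View pics/w2.png

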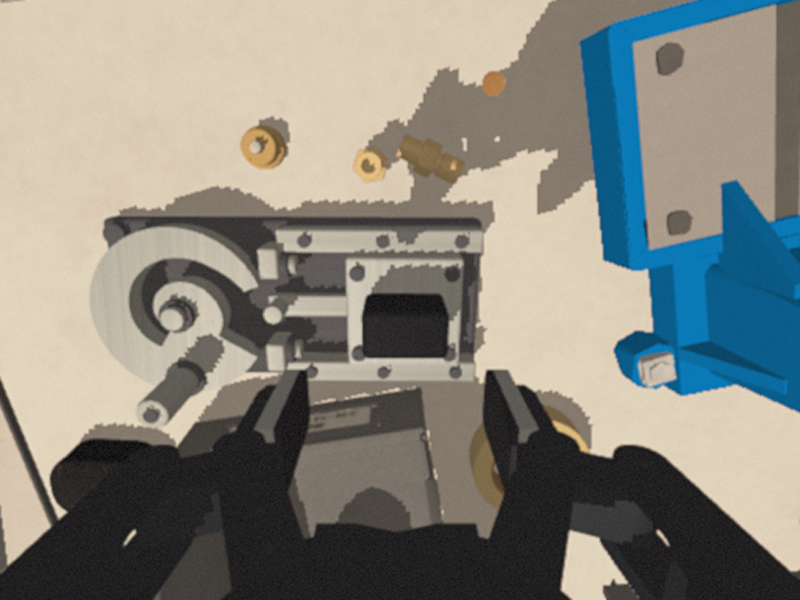

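```bash
python3 - <<'E'
from h import *
for n,u,v,z in(("block",406,333,64),("L",363,333,64),("R",449,333,64),("cam",174,315,40),("cam2",178,308,35),("head",273,314,35),("knob",153,413,72)):
    print(n,z,P("w2.pkl",u,v,z).round(1))
E
```

```text
block 64 [489.2 109.3  64. ]
L 64 [487.2  89.9  64. ]
R 64 [491.2 128.6  64. ]
cam 40 [477.   -6.5  40. ]
cam2 35 [475.   -6.3  35. ]
head 35 [483.3  41.6  35. ]
knob 72 [513.2 -10.4  72. ]
```

send_rows:
  motion:
    - [60, -1, 2, 20, 0]
    - [60, 0, 0, 20, 0]
    - [60, 0, 0, 14, 0]
    - [60, 0, 0, 8, 0]
    - [60, 0, 0, 5, 0]
    - [60, 0, 0, 0, 0]

```text
t: 4.8
ee_pos: [490.2, 104.4, 43.9]
eef_rot: [-0.167, -3.136, 0.0]
force: [-0.8, 0.2, -0.0]
grip_width: 59.9
grasp_force: 0.0
```

send_rows:
  motion:
    - [60, 0, -3, 0, 0]
    - [60, 0, -3, 0, 0]
    - [60, 0, -3, 0, 0]
    - [60, 0, -3, 0, 0]
    - [60, 0, -3, 0, 0]
    - [60, 0, -2, 0, 0]
    - [60, 0, -2, 0, 0]
    - [60, 0, 0, 0, 0]

```text
t: 5.6
ee_pos: [488.3, 85.4, 44.3]
eef_rot: [-0.166, -3.137, 0.001]
force: [0.4, 0.4, 0.0]
grip_width: 59.8
grasp_force: 0.0
```

send_rows:
  motion:
    - [60, 0, -1.5, 0, 0]
    - [60, 0, -1.5, 0, 0]
    - [60, 0, -1, 0, 0]
    - [60, 0, -1, 0, 0]

```text
t: 6.0
ee_pos: [487.8, 80.7, 44.2]
eef_rot: [-0.166, -3.137, -0.0]
force: [0.6, 0.9, -0.6]
grip_width: 59.9
grasp_force: 0.4
```

```bash
python3 - <<'E'
from h import *
import cv2
s=ctrl.state();cal=ctrl.get_calibration("wrist");im=ctrl.capture("wrist")
print(s["ee_pos"],s["force"])
pickle.dump((cal,im),open("w3.pkl","wb"))
cv2.imwrite("pics/w3.png",cv2.resize(im,(800,600),interpolation=cv2.INTER_CUBIC))
E
```

```text
[487.75932456  80.74652871  44.19284487] [ 0.64123336  0.90159371 -0.62922799]
```

View pics/w3.png

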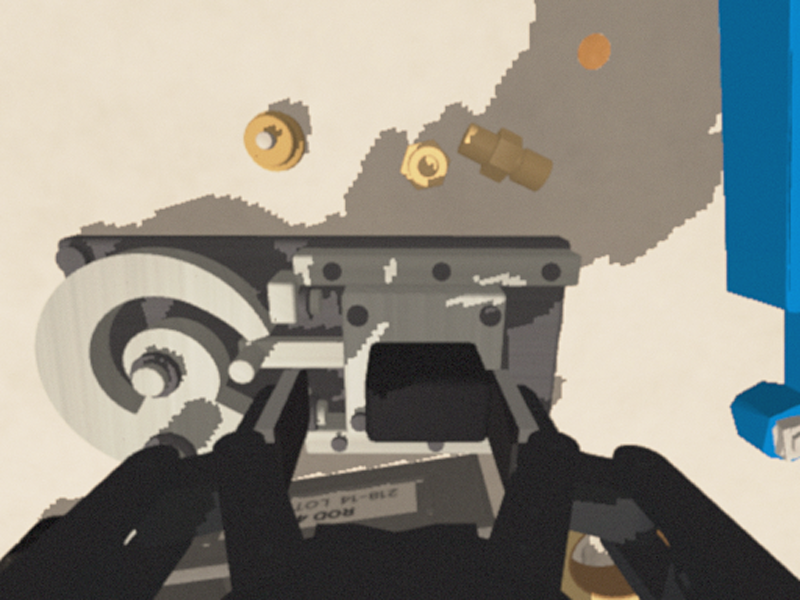

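```bash
python3 - <<'E'
from h import *
h=P("w3.pkl",241,371,35);c=P("w3.pkl",158,366,35)
print(h.round(1),c.round(1),np.linalg.norm(h[:2]-[477.2,-7]))
E
```

```text
[481.3  23.8  35. ] [476.   -6.5  35. ] 31.086384636267038
```

Head at (241,371) is about 31 mm from the cam axis, so about 3 to 4 mm remain. I'll continue gently, watching the force.

send_rows:
  motion:
    - [60, 0, -1, 0, 0]
    - [60, 0, -1, 0, 0]
    - [60, 0, -0.6, 0, 0]
    - [60, 0, 0, 0, 0]

```text
t: 6.45
ee_pos: [487.6, 78.0, 44.3]
eef_rot: [-0.166, -3.137, 0.0]
force: [-0.6, -0.6, 0.7]
grip_width: 60.1
grasp_force: 0.0
```

send_rows:
  motion:
    - [60, 0, -0.6, 0, 0]
    - [60, 0, -0.6, 0, 0]
    - [60, 0, 0, 0, 0]

```text
t: 6.75
ee_pos: [487.5, 77.3, 44.3]
eef_rot: [0.167, 3.137, 0.001]
force: [0.5, 2.5, -0.9]
grip_width: 60.0
grasp_force: 1.2
```

send_rows:
  motion:
    - [60, 0, -0.6, 0, 0]
    - [60, 0, -0.6, 0, 0]
    - [60, 0, 0, 0, 0]

```text
t: 7.05
ee_pos: [487.6, 77.0, 44.5]
eef_rot: [0.168, 3.137, 0.004]
force: [0.9, 6.8, 0.1]
grip_width: 59.8
grasp_force: 3.3
```

send_rows:
  motion:
    - [60, 0, -0.5, 0, 0]
    - [60, 0, -0.5, 0, 0]
    - [60, 0, 0, 0, 0]

```text
t: 7.35
ee_pos: [487.6, 76.8, 44.6]
eef_rot: [0.169, 3.136, 0.007]
force: [1.1, 9.3, 0.8]
grip_width: 60.2
grasp_force: 4.9
```

send_rows:
  motion:
    - [60, 0, 3, 0, 0]
    - [60, 0, 3, 0, 0]
    - [60, 0, 0, -30, 0]
    - [60, 0, 0, -30, 0]
    - [40, -18, -40, 0, 0]
    - [24, -18, -40, 0, 0]
    - [24, 0, 0, 0, 0]

```text
t: 8.05
ee_pos: [517.3, -6.8, 105.6]
eef_rot: [0.172, 3.134, -0.004]
force: [0.2, 0.7, -0.2]
grip_width: 24.0
grasp_force: 0.0
```

```bash
python3 - <<'E'
from h import *
import cv2
s=ctrl.state();cal=ctrl.get_calibration("wrist");im=ctrl.capture("wrist")
print(s["ee_pos"],s["joint_velocities"].round(2),s["joints"])
pickle.dump((cal,im),open("w4.pkl","wb"))
cv2.imwrite("pics/w4.png",cv2.resize(im,(800,600),interpolation=cv2.INTER_CUBIC))
E
```

```text
[517.34989122  -6.80059362 105.57483418] [ 0.06 -0.01  0.04  0.04  0.03  0.05] [-0.20836908  0.08191534  2.06028205 -0.00254365  0.99577058 -1.66785364]
```

View pics/w4.png

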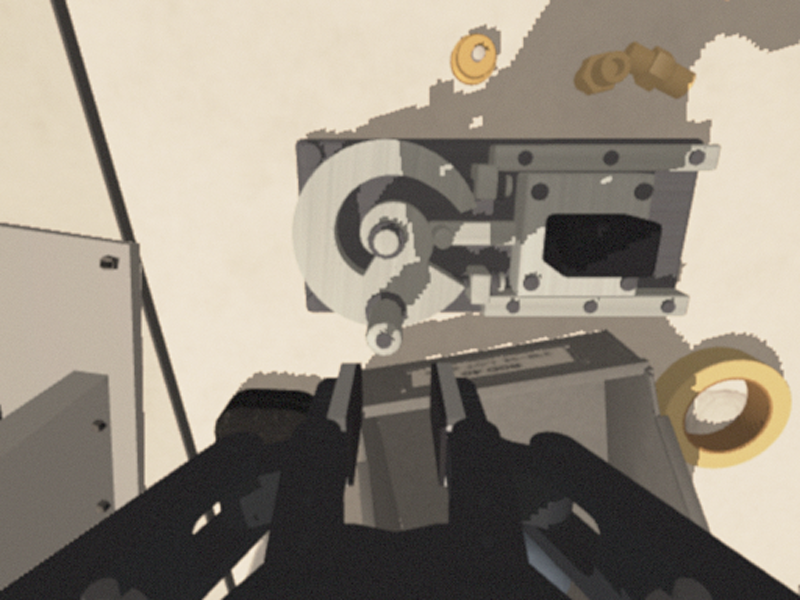

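```bash
python3 - <<'E'
from h import *
k=P("w4.pkl",384,340,72);c=P("w4.pkl",388,235,36);c2=P("w4.pkl",386,241,43);h=P("w4.pkl",441,236,35)
print(k.round(1),c.round(1),c2.round(1),h.round(1),np.linalg.norm((h-c)[:2]))
s=ctrl.state();print(s["ee_pos"],s["eef_rot"])
E
```

```text
[514.4 -11.1  72. ] [476.4  -5.6  36. ] [477.8  -6.6  43. ] [479.8  19.3  35. ] 25.18169523231056
[516.04879775  -4.84789464 104.78083442] [ 1.71741516e-01  3.13612909e+00 -1.54519389e-03]
```

send_rows:
  motion:
    - [24, 1, -6, 0, 0]
    - [24, 0, 0, 20, 0]
    - [24, 0, 0, 20, 0]
    - [24, 0, 0, 12, 0]
    - [24, 0, 0, 7, 0]
    - [24, 0, 0, 0, 0]

```text
t: 8.7
ee_pos: [512.7, -7.8, 44.3]
eef_rot: [-0.165, -3.135, -0.001]
force: [0.8, -0.2, 0.2]
grip_width: 24.2
grasp_force: 0.0
```

send_rows:
  motion:
    - [24, 0.2, -3.6, 0, 0.1]
    - [24, 0.2, -3.6, 0, 0.1]
    - [24, 0.2, -3.6, 0, 0.1]
    - [24, 0.2, -3.6, 0, 0.1]
    - [24, 0.2, -3.6, 0, 0.1]
    - [24, 0.2, -3.6, 0, 0.1]
    - [24, 0.2, -3.6, 0, 0.1]
    - [24, 0.2, -3.6, 0, 0.1]

```text
t: 9.5
ee_pos: [501.2, -32.7, 46.4]
eef_rot: [1.379, 2.819, 0.003]
force: [2.5, 1.8, -1.1]
grip_width: 24.0
grasp_force: 1.2
```

```bash
cat > st.py <<'E'
from h import *
from scipy.spatial.transform import Rotation as R
s=ctrl.state();p=s["ee_pos"];m=R.from_rotvec(s["eef_rot"]).as_matrix()
d=p[:2]-np.array([477.3,-6.8]);r=np.hypot(*d)
th=np.arctan2(d[1],d[0]);yaw=np.arctan2(-m[1,0],-m[0,0])
print("r",r.round(1),"tcp cw angle",round(-th%6.283,3),"tool cw",round(-yaw%6.283,3),"z",p[2].round(1),"j6",s["joints"][5].round(2))
f=m.T@s["force"];print("force tool",f.round(1),"torque",s["torque"].round(2))
E
python3 st.py
```

```text
r 35.3 tcp cw angle 0.826 tool cw 0.91 z 46.4 j6 -0.93
force tool [-0.1  3.   1.1] torque [ 0.21 -0.35 -0.02]
```

send_rows:
  motion:
    - [24, 0.1, -3.6, 0, 0.1]
    - [24, 0.1, -3.6, 0, 0.1]
    - [24, 0.1, -3.6, 0, 0.1]
    - [24, 0.2, -3.6, 0, 0.1]
    - [24, 0.2, -3.6, 0, 0.1]
    - [24, 0.2, -3.6, 0, 0.1]
    - [24, 0.2, -3.6, 0, 0.1]
    - [24, 0.2, -3.6, 0, 0.1]

```text
t: 10.3
ee_pos: [474.7, -40.7, 46.7]
eef_rot: [2.367, 2.059, 0.005]
force: [2.7, -0.3, -2.0]
grip_width: 24.1
grasp_force: 1.4
```

```bash
python3 st.py
```

```text
r 34.0 tcp cw angle 1.648 tool cw 1.71 z 46.7 j6 -0.16
force tool [0.1 2.6 2.1] torque [-0.07 -0.42  0.03]
```

send_rows:
  motion:
    - [24, 0, -3.6, 0, 0.1]
    - [24, 0, -3.6, 0, 0.1]
    - [24, 0, -3.6, 0, 0.1]
    - [24, 0, -3.6, 0, 0.1]
    - [24, 0, -1.8, 0, 0.05]

```text
t: 10.8
ee_pos: [459.1, -35.9, 46.7]
eef_rot: [2.766, 1.482, 0.005]
force: [1.6, -1.6, -2.3]
grip_width: 23.8
grasp_force: 1.1
```

send_rows:
  motion:
    - [24, 0, -1.8, 0, 0.05]
    - [24, 0, -1.8, 0, 0.05]

```text
t: 11.0
ee_pos: [456.3, -33.9, 46.7]
eef_rot: [2.836, 1.343, 0.005]
force: [1.5, -1.2, -1.6]
grip_width: 23.8
grasp_force: 1.2
```

```bash
python3 st.py
```

```text
r 34.3 tcp cw angle 2.231 tool cw 2.257 z 46.7 j6 0.39
force tool [0.  1.9 1.6] torque [-0.21 -0.29  0.05]
```

Joint is at about 2.1 with free force of about 2 N. I'll go on in small steps.

send_rows:
  motion:
    - [24, 0, -1.8, 0, 0.05]
    - [24, 0, -1.8, 0, 0.05]

```text
t: 11.2
ee_pos: [453.5, -31.5, 46.6]
eef_rot: [2.9, 1.199, 0.005]
force: [1.5, -2.9, -1.2]
grip_width: 24.0
grasp_force: 1.2
```

send_rows:
  motion:
    - [24, 0, -1.8, 0, 0.05]
    - [24, 0, -1.8, 0, 0.05]

```text
t: 11.4
ee_pos: [451.0, -29.0, 46.6]
eef_rot: [2.957, 1.053, 0.005]
force: [2.6, -1.5, -0.9]
grip_width: 23.9
grasp_force: 1.2
```

send_rows:
  motion:
    - [24, 0, -1.8, 0, 0.05]
    - [24, 0, -1.8, 0, 0.05]

```text
t: 11.6
ee_pos: [448.9, -26.3, 46.7]
eef_rot: [3.005, 0.904, 0.006]
force: [2.0, -3.5, -1.8]
grip_width: 24.3
grasp_force: 2.0
```

```bash
python3 st.py
```

```text
r 34.4 tcp cw angle 2.539 tool cw 2.557 z 46.7 j6 0.7
force tool [-0.3  4.1  1.9] torque [-0.54 -0.31 -0.05]
```

send_rows:
  motion:
    - [24, 0, -1.1, 0, 0.03]
    - [24, 0, 0, 0, 0]

```text
t: 11.8
ee_pos: [448.3, -25.5, 46.6]
eef_rot: [3.017, 0.862, 0.006]
force: [1.8, -3.3, -0.1]
grip_width: 24.1
grasp_force: 2.1
```

send_rows:
  motion:
    - [24, 0, -1.1, 0, 0.03]
    - [24, 0, 0, 0, 0]

```text
t: 12.0
ee_pos: [447.6, -24.5, 46.6]
eef_rot: [3.03, 0.817, 0.005]
force: [2.2, -3.6, 0.6]
grip_width: 24.1
grasp_force: 2.2
```

```bash
python3 st.py
```

```text
r 34.6 tcp cw angle 2.604 tool cw 2.615 z 46.6 j6 0.76
force tool [ 0.1  4.3 -0.6] torque [-0.68 -0.25 -0.02]
```

send_rows:
  motion:
    - [24, 0, -1.1, 0, 0.03]
    - [24, 0, 0, 0, 0]

```text
t: 12.2
ee_pos: [446.8, -23.4, 46.5]
eef_rot: [3.043, 0.772, 0.004]
force: [1.3, -4.1, 2.9]
grip_width: 24.1
grasp_force: 2.0
```

send_rows:
  motion:
    - [24, 0, -1.1, 0, 0.03]
    - [24, 0, 0, 0, 0]

```text
t: 12.4
ee_pos: [446.3, -22.4, 46.5]
eef_rot: [3.054, 0.727, 0.004]
force: [2.1, -4.2, 3.4]
grip_width: 24.0
grasp_force: 2.2
```

send_rows:
  motion:
    - [24, 0, -1.1, 0, 0.03]
    - [24, 0, 0, 0, 0]

```text
t: 12.6
ee_pos: [445.9, -21.6, 46.4]
eef_rot: [3.064, 0.681, 0.004]
force: [2.1, -4.8, 3.6]
grip_width: 24.2
grasp_force: 2.6
```

```bash
python3 st.py
```

```text
r 34.7 tcp cw angle 2.702 tool cw 2.704 z 46.4 j6 0.86
force tool [-0.1  5.2 -3.6] torque [-0.83 -0.32  0.05]
```

send_rows:
  motion:
    - [24, 0, -1.1, 0, 0.03]
    - [24, 0, 0, 0, 0]

```text
t: 12.8
ee_pos: [445.6, -20.8, 46.5]
eef_rot: [3.074, 0.635, 0.005]
force: [2.5, -5.9, 2.6]
grip_width: 24.2
grasp_force: 3.1
```

send_rows:
  motion:
    - [24, 0, -1.1, 0, 0.03]
    - [24, 0, 0, 0, 0]

```text
t: 13.0
ee_pos: [445.2, -20.0, 46.5]
eef_rot: [3.082, 0.589, 0.005]
force: [3.0, -5.8, 3.6]
grip_width: 24.1
grasp_force: 3.5
```

send_rows:
  motion:
    - [24, 0, -1.1, 0, 0.03]
    - [24, 0, 0, 0, 0]

```text
t: 13.2
ee_pos: [444.9, -19.3, 46.5]
eef_rot: [3.09, 0.543, 0.005]
force: [1.8, -6.8, 2.4]
grip_width: 24.2
grasp_force: 4.0
```

```bash
python3 st.py
```

```text
r 34.8 tcp cw angle 2.774 tool cw 2.794 z 46.5 j6 0.95
force tool [-0.6  7.  -2.4] torque [-1.17 -0.39 -0.04]
```

send_rows:
  motion:
    - [24, 0, -1.1, 0, 0.02]
    - [24, 0, 0, 0, 0]

```text
t: 13.4
ee_pos: [444.5, -18.5, 46.5]
eef_rot: [3.095, 0.513, 0.005]
force: [2.8, -8.5, 2.1]
grip_width: 23.9
grasp_force: 4.3
```

send_rows:
  motion:
    - [24, 0, -1.1, 0, 0.02]
    - [24, 0, 0, 0, 0]

```text
t: 13.6
ee_pos: [444.2, -17.6, 46.5]
eef_rot: [3.099, 0.482, 0.005]
force: [2.5, -10.2, 2.1]
grip_width: 24.0
grasp_force: 4.7
```

```bash
python3 st.py
```

```text
r 34.8 tcp cw angle 2.827 tool cw 2.833 z 46.5 j6 1.0
force tool [-0.7 10.4 -2.1] torque [-1.45 -0.36 -0.  ]
```

send_rows:
  motion:
    - [24, 0, -0.9, 0, 0.02]
    - [24, 0, 0, 0, 0]

```text
t: 13.8
ee_pos: [444.0, -16.9, 46.5]
eef_rot: [3.104, 0.451, 0.005]
force: [3.2, -9.5, 1.3]
grip_width: 24.0
grasp_force: 5.1
```

```bash
python3 st.py
```

```text
r 34.8 tcp cw angle 2.847 tool cw 2.853 z 46.5 j6 1.02
force tool [ 0.3 10.  -1.2] torque [-1.67 -0.4  -0.03]
```

send_rows:
  motion:
    - [24, 0, -0.9, 0, 0.02]
    - [24, 0, 0, 0, 0]

```text
t: 14.0
ee_pos: [443.8, -16.3, 46.5]
eef_rot: [3.108, 0.42, 0.006]
force: [3.1, -10.3, 1.5]
grip_width: 24.0
grasp_force: 5.5
```

```bash
python3 st.py
```

```text
r 34.8 tcp cw angle 2.866 tool cw 2.873 z 46.5 j6 1.04
force tool [ 0.3 10.8 -1.5] torque [-1.74 -0.42 -0.01]
```

send_rows:
  motion:
    - [24, 0, -0.9, 0, 0.02]
    - [24, 0, 0, 0, 0]

```text
t: 14.2
ee_pos: [443.6, -15.5, 46.5]
eef_rot: [3.111, 0.389, 0.006]
force: [1.9, -10.4, 1.9]
grip_width: 23.7
grasp_force: 5.7
```

```bash
python3 st.py
```

```text
r 34.8 tcp cw angle 2.887 tool cw 2.893 z 46.5 j6 1.06
force tool [-0.7 10.6 -1.8] torque [-1.81 -0.43 -0.04]
```

send_rows:
  motion:
    - [24, 0, -0.8, 0, 0.02]
    - [24, 0, 0, 0, 0]

```text
t: 14.4
ee_pos: [443.4, -14.9, 46.5]
eef_rot: [3.115, 0.358, 0.006]
force: [2.5, -11.9, 1.8]
grip_width: 23.8
grasp_force: 6.0
```

```bash
python3 st.py
```

```text
r 34.8 tcp cw angle 2.907 tool cw 2.912 z 46.5 j6 1.09
force tool [-0.3 12.1 -1.7] torque [-1.86 -0.42 -0.01]
```

The knob is clearly firm at about 12 N. Letting go.

send_rows:
  motion:
    - [24, 0, 1.5, 0, 0]
    - [24, 0, 1.5, 0, 0]
    - [24, 0, 1.5, 0, 0]
    - [24, 0, 1.5, 0, 0]
    - [32, 0, 0, 0, 0]
    - [32, 0, 0, 0, 0]

```text
t: 15.0
ee_pos: [442.0, -17.7, 44.7]
eef_rot: [-3.12, -0.354, 0.003]
force: [0.2, 0.7, 0.3]
grip_width: 32.1
grasp_force: 0.0
```

```bash
python3 st.py
```

```text
r 36.9 tcp cw angle 2.843 tool cw 2.916 z 44.7 j6 1.07
force tool [ 0.3 -0.6 -0.3] torque [-0.01  0.   -0.01]
```

send_rows:
  motion:
    - [32, 0, 0, -15, 0]
    - [32, 0, 0, -25, 0]
    - [32, 0, 0, -40, 0]
    - [32, 0, 0, -40, 0]
    - [32, 0, 0, 0, 0]
    - [32, 0, 0, 0, 0]

```text
t: 15.6
ee_pos: [443.2, -18.1, 166.1]
eef_rot: [3.121, 0.354, 0.003]
force: [0.4, 0.2, -0.3]
grip_width: 32.0
grasp_force: 0.0
```

```bash
python3 - <<'E'
from h import *
import cv2
cal=ctrl.get_calibration("wrist");im=ctrl.capture("wrist")
pickle.dump((cal,im),open("w5.pkl","wb"))
cv2.imwrite("pics/w5.png",cv2.resize(im,(800,600),interpolation=cv2.INTER_CUBIC))
E
```

```text
(no output)
```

View pics/w5.png

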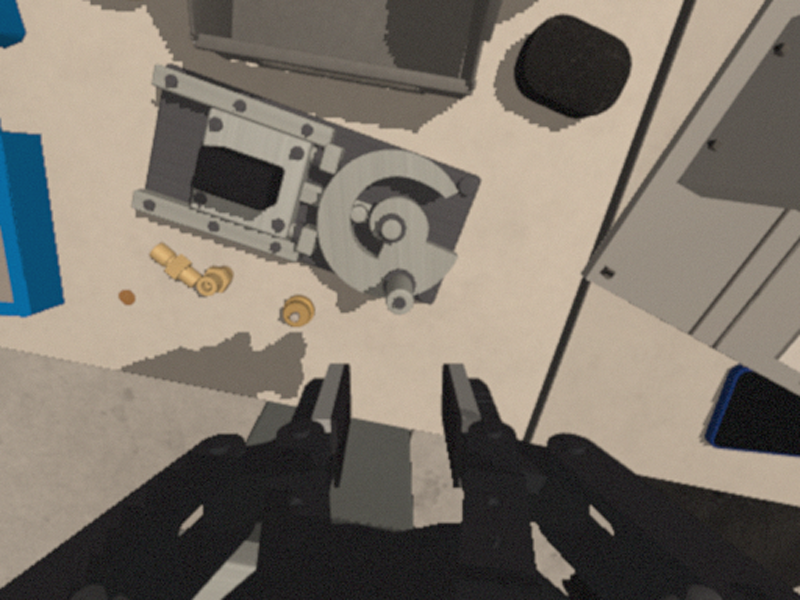

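```bash
python3 - <<'E'
from h import *
h=P("w5.pkl",360,212,35);c=P("w5.pkl",391,228,42);k=P("w5.pkl",400,301,72)
d=(k-c)[:2];print(np.linalg.norm((h-c)[:2]),np.linalg.norm(h[:2]-[477.3,-6.8]),h,c,k,"joint~",-np.arctan2(d[1],d[0])-.023)
E
```

```text
20.526164904329526 20.750867459669355 [482.91175572  13.17765497  35.        ] [478.74978961  -6.92213318  42.        ] [445.0840096 -19.8621145  72.       ] joint~ 2.7516360823550134
```

The hook is round the bolt head, which is at (360,212) against the hub at (391,226), about 20.6 mm from the axis. The cam is at about 2.75 rad, the gripper is clear and the bystanders look untouched. Handing in.

```bash
python3 -c "
from bench import ctrl
print(ctrl.hand_in())"
```

```text
the job is handed in; nothing more can be done
None
```

I pushed the carrier into the cam mouth, swung the crank to about 2.75 rad until the knob was firm at about 12 N, let go, and handed in at about 16 s; the bolt head ended about 20.6 mm from the cam axis, the hook's pull on the bolt could not be measured, and the hand-in gave no verdict.

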